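# Load the dividing fixture and hold its index plunger out

## Robot

A 6-joint arm with a two-finger parallel gripper is mounted at the origin on the work surface. World frame = base frame: x ahead of the robot, y to its left, z up, the work surface at z = 0. Lengths are in m, angles in degrees, forces in N, time in s.
With the tool pointing down it reaches from about 0.4 to 0.825 m from the base axis. Payload 7 kg.
Tool frame: the origin (TCP) lies midway between the tips of the shut fingers; the grasp point (between the pads) lies 19 mm behind it; z points along the fingers, y is the line along which they close (so a half turn about z gives the same grasp; the last joint's range is limited). The gripper opens to 88 mm and grips with 3 to 60 N. Pads are 19 mm wide; open, the fingers measure 130 mm over their backs; the gripper's body (78 mm by 193 mm) begins 47 mm behind the grasp point.
Start: joints at [16.507, 20.546, 0.682, 0, -70.136, -16.507], TCP at [0.675, -0, 0.227] pointing down, gripper open.
Joint ranges: [-176.03, 176.03], [-82.01, 121.73], [-58.28, 71.71], [-173.87, 95.51], [-174.79, -0.11], [-173.66, 173.66]. Speed limits (degrees/s): [136.94, 136.94, 172.46, 180, 180, 180].

## Interface

Orientations are given as [roll, pitch, yaw] about the fixed x, y, z axes, in that order (R = Rz(yaw) Ry(pitch) Rx(roll)).
In Python, from plant import r gives the robot as it stands.
- The arm moves only by the tool carry_out, never from a script. Its argument "deltas" is a list of rows, each a list of 3 entries, a list of its own where there are three numbers: the opening, from 0 (shut) to 1 (fully open), then the shift along the tool's x, y, z in mm, then the turn, a rotation vector about the tool's x, y, z in rad. In form: [[gripper, [tx, ty, tz], [rx, ry, rz]], ...]. A call has 1 to 12 rows; each row is the pose to reach, as a shift and turn from the pose commanded when the call began, along the tool's axes at that moment; what a row does not reach only later rows make up. A row lasts 1/10 s, in which the tool goes at most 50 mm and 8.59 degrees, less where a joint would pass 70% of its speed; a pose out of reach is approached as far as the arm can. A call with a gripper value outside its range is refused whole. The fingers move at their own pace and stop on an object; "squeeze" is the grip in N (left out, the last holds). Time passes only in rows, so rows that repeat a pose let the fingers close. It gives the time, the measured TCP pose, the force, the opening and the grip force at its end, in the units of the state.
- r.get_state(): the state, without advancing time (a new reading comes with each control period).
- r.capture(name): name is "scene" or "side" or "wrist"; returns (picture, depth): 420x560x3 uint8, red, green, blue; 420x560 float32, m along the optical axis (not along the pixel's ray), 0 where there is no reading.
- r.get_calibration(name): a dict with "fov_y" (degrees; the focal length in pixels is half the picture's height over the tangent of half this angle, whatever the lens; pixels are square), "cx", "cy" (the principal point, pixels), "distortion" ([k1, k2, p1, p2, k3] as OpenCV has them; the pictures are not rectified), "view" (4x4, takes a point from world to camera coordinates). Camera axes: x right, y down, z forward; pixel columns grow to the right and rows downward; lengths in m; the calibration is good to about 2 mm. A picture is of the moment at which its call begins: read the wrist's pose just before it. get_calibration takes no time and is no camera call; for the wrist camera it gives the pose at the moment of the call.
- r.close_job(): hands the job in; it is judged then, once.
The state is a dict: "time_s": time; "joints": joint angles; "qd": joint speeds; "joint_torque": joint torques, N m; "tcp_pos": TCP position; "eef_rot": TCP orientation; "contact_force": force on the tool from outside, world axes, zero at the start; "moment": the same for the moment, N m; "gripper_width": finger opening in m; "gripper_force": force on a finger pad.
Only numpy, scipy, OpenCV 4.12 (cv2) and the standard library are available. Lean on these libraries where they do the work, as an engineer would, in place of code of your own. Each camera call takes 0.05 s, during which the arm holds its last target. There are 200 camera calls.

## Task

Put the flanged bearing housing over the upright arbor of the dividing fixture, flange down, lowering it in the gripper until it sits flat on the index plate (do not let it drop), with the plate still locked by its plunger. Let go of it, then pull the red plunger knob straight up as far as it goes and keep holding it there, pin clear of its hole, so that I can turn the plate round to its first hole: finish while holding the knob. Leave the turning to me and the other things on the bench where they are.

Things in the scene. Friction and masses are not known exactly. Their poses are not given: they have to be found in the camera images.
- fixture: Dividing fixture: teal casting bolted to the bench (fixed; place and yaw vary, yaw within 1 rad). Origin: arbor axis, at bench height. Its y axis points level from the arbor to the plunger, whose vertical axis is 80 mm away. Base 210 mm across, 18 high; bolted ears reach 125 mm along +-x, 23 high. Steel index plate 190 mm across, its top 46 mm above the bench, 8 index holes.
- bracket (a point): Middle of the top face of the plunger bracket's arm (teal), over the plunger axis, 74 mm above the bench; axes as the fixture's. The arm is 44 mm wide (x), 60 to 74 mm above the bench, from 22 mm before this point (towards the arbor) to 50 mm beyond, where its column stands clear of the plate's rim. On it the plunger's nut and collar, 25 mm across, end 86 mm above the bench.
- arbor_seat (a point): Point on the arbor's axis at the top face of the index plate, 46 mm above the bench; z up. The arbor is an upright bright shaft, 26 mm diameter, standing 42 mm above the plate; its top 8 mm are a cone narrowing to 15 mm. It belongs to the plate and turns with it.
- housing: Flanged bearing housing, dark cast iron, loose, 0.3 to 0.5 kg, standing on its flange on the bench. Origin: centre of its underside, z up along the bore. Flange 72 mm across, 8 mm thick; above it a round hub, 48 mm across, up to 30 mm, then a bright lip 46 mm across up to the full height, 32 mm. Bore 28.6 mm right through. Grip it by the hub.
- knob_top (a point): Centre of the top of the red plunger knob, 117 mm above the bench when the pin is home; rises with the knob. The knob is round, 33 mm across from 5 to 16 mm below this point, tapering to 23 mm at its underside, 28 mm below this point (89 mm above the bench). It has no latch.
- plunger (a joint): How far the sprung index plunger is drawn, m: 0 with its 12 mm pin home, 11 mm deep in a plate hole; up is positive; the pin leaves the hole at 0.011; hard stop at 0.016. Spring and weight pull down with about 10 N at 0 and 16 N at the stop, and return the pin if the knob is let go.
- index_plate (a joint): Angle of the index plate, rad, 0 at the start, counterclockwise from above. Locked by the pin (some 0.01 rad of play) while the plunger is home; free to turn with slight friction while it is drawn.
- tin: Bystander: round tin with a blue band, 66 mm across, 52 mm high, loose, origin at the centre of its underside.
- bearing: Bystander: ball bearing lying flat, 52 mm across, bore 20 mm (too small for the arbor), 15 mm high, loose, origin at the centre of its underside.
- disc: Bystander: brown grinding disc lying flat, 76 mm across, 6 mm thick, loose, origin at the centre of its underside.
Things that resemble listed ones, but are neither listed nor needed, are in the scene too. What is shaped like the housing but blue, pink or purple is not meant.

How it is judged:
By the outcome, as a careful person would: the job done as asked, in the order asked, and still so for the second after the job is handed in, while the arm keeps its last pose, push and grip.
It also fails if it takes over 45 s, if anything falls off the work surface, if the arm or the gripper's body presses on something with over 40 N, if the wrist force passes 120 N, or if a joint passes its speed limit or range.

## Working session

There is one attempt and no reset: what is moved stays moved. The work goes in short steps, Python scripts to look and compute and a tool call to move; the robot and the scene stay as the last step left them, time stands still between calls to the robot, and variables do not carry over. Pictures are saved under pics/ and viewed, at most 10 in all, crops included, and the job is handed in when it is done.

Besides the shell and the picture viewer there is one more tool, called after ">>>" as a command line: name --argument value ..., lists and objects as JSON in quotes. carry_out: Moves the arm, as the interface text tells. Its arguments: {"type":"object","properties":{"deltas":{"type":"array"},"squeeze":{"type":"number"}},"required":["deltas"]}

```bash
mkdir -p pics; cat > h.py <<'E'
import numpy as np, cv2
from plant import r
def K(n):
    c=r.get_calibration(n); f=210/np.tan(np.radians(c['fov_y'])/2)
    return np.array([[f,0,c['cx']],[0,f,c['cy']],[0,0,1]]),np.array(c['distortion'],float),np.array(c['view'],float)
def ray(cal,px):
    k,d,V=cal; u=cv2.undistortPoints(np.array(px,float).reshape(-1,1,2),k,d).reshape(-1,2)
    D=np.c_[u,np.ones(len(u))]@V[:3,:3]; return -V[:3,:3].T@V[:3,3],D
def onz(cal,px,z):
    o,D=ray(cal,px); return o+D*((z-o[2])/D[:,2:])
def pts(cal,px,dep):
    o,D=ray(cal,px); return o+D*np.array([dep[int(v),int(u)] for u,v in px])[:,None]
def snap(n,tag):
    cal=K(n); p,d=r.capture(n); cv2.imwrite(f'pics/{tag}.png',p[:,:,::-1]); np.savez(f'pics/{tag}.npz',p=p,d=d,k=cal[0],dist=cal[1],V=cal[2]); return cal,p,d
def load(tag):
    z=np.load(f'pics/{tag}.npz'); return (z['k'],z['dist'],z['V']),z['p'],z['d']
E
python3 - <<'E'
from h import *
for n in('scene','side','wrist'):
    c,p,d=snap(n,n+'0'); print(n,c[0][0,0],c[1],-c[2][:3,:3].T@c[2][:3,3])
a=cv2.imread('pics/scene0.png');b=cv2.imread('pics/side0.png')
print(r.get_state())
E
```

```text
scene 499.2429532089333 [-0.07423648  0.          0.          0.          0.        ] [ 1.24307727 -0.29866171  0.83684535]
side 522.9781986466278 [-0.15021526  0.          0.          0.          0.        ] [ 3.47556206e-04 -6.29348604e-01  8.59314959e-01]
wrist 316.7995653588482 [-0.02216101  0.          0.          0.          0.        ] [ 0.67594577 -0.0707639   0.3845432 ]
{'time_s': 0.15, 'joints': array([ 1.65064761e+01,  2.05823701e+01,  6.45232236e-01, -1.40225274e-02,
       -7.01376954e+01, -1.65069273e+01]), 'qd': array([ 0.04891599, -0.03662057,  0.12306188, -0.09348361,  0.08211815,
       -0.01858854]), 'joint_torque': array([ 1.39394037e-04, -5.83274567e+01,  2.93289685e+01,  7.00122759e+00,
        8.75052094e-03, -9.76538854e-05]), 'tcp_pos': array([ 6.74614131e-01, -4.07820750e-05,  2.25831247e-01]), 'eef_rot': array([ 1.79924505e+02, -8.62379346e-03, -9.00052184e+01]), 'contact_force': array([0.74210123, 0.49068442, 0.72333501]), 'moment': array([-0.03008239, -0.01367029, -0.01985848]), 'gripper_force': 0.0, 'gripper_width': 0.0874044063462629}
```

View pics/scene0.png

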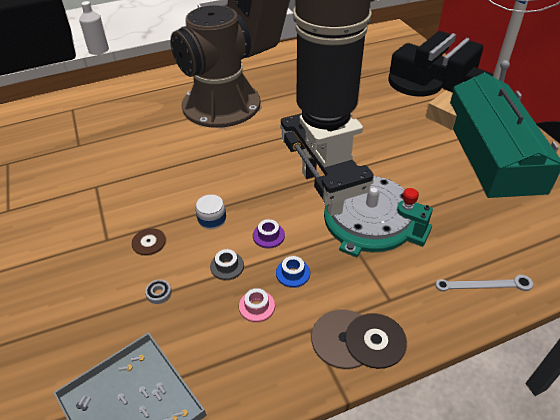

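View pics/side0.png

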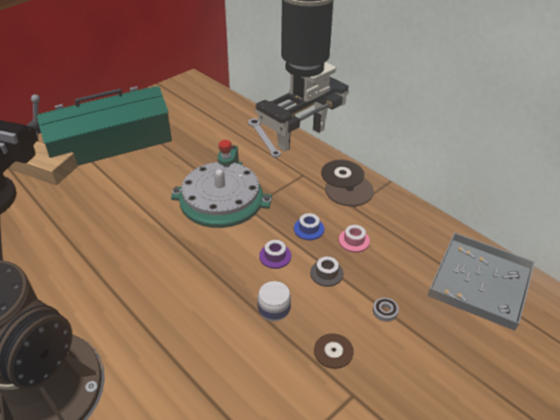

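Scene view: housing lookalikes are at pixels purple (268,233), blue (293,270), pink (257,304) and dark grey (227,263). The dark one, at side (327,269), is the cast-iron housing. The fixture is at about (375,210), with its red knob at (410,195). Next I'll measure both and check the choice in a close crop.

```bash
python3 - <<'E'
from h import *
def blob(m,near):
    n,l,s,c=cv2.connectedComponentsWithStats(m.astype(np.uint8)); 
    i=min((i for i in range(1,n) if s[i,4]>25),key=lambda i:np.hypot(*(c[i]-near))); return l==i,c[i],s[i]
P={}
for t,hn,kn,an in(('scene0',(227,257),(410,195),(373,190)),('side0',(327,265),(225,146),(219,175))):
    cal,p,d=load(t); q=p.astype(int); mx,mn=q.max(2),q.min(2)
    m,c,s=blob((mn>150)&(mx-mn<40),hn); print(t,'lip',c,s)
    cn=cv2.findContours(m.astype(np.uint8),0,1)[0]; cn=max(cn,key=len); e=cv2.fitEllipse(cn)
    print(' lip ellipse',e); w=onz(cal,cn.reshape(-1,2)+0.0,.032); cc,rr=cv2.minEnclosingCircle(w[:,:2].astype(np.float32)); print(' lip circ',cc,rr, onz(cal,[e[0]],.032))
    ys,xs=np.nonzero(m); print(' depth z',np.median(pts(cal,np.c_[xs,ys],d)[:,2]))
    m,c,s=blob((q[:,:,0]>120)&(q[:,:,1]<60)&(q[:,:,2]<70),kn); ys,xs=np.nonzero(m); w=pts(cal,np.c_[xs,ys],d); print(' knob',c,s,'top z',np.percentile(w[:,2],[50,95,100]),np.median(w[w[:,2]>.113],0), onz(cal,[c],.108))
    # everything: world points from depth near fixture
    ys,xs=np.nonzero(d>0); w=pts(cal,np.c_[xs,ys],d); col=q[ys,xs]; kw=np.median(pts(cal,np.c_[np.nonzero(m)[1],np.nonzero(m)[0]],d),0)[:2]
    sel=(abs(w[:,2]-.046)<.004)&(np.hypot(*(w[:,:2]-kw).T)<.2)&(col.max(1)-col.min(1)<25)
    cc,rr=cv2.minEnclosingCircle(w[sel][:,:2].astype(np.float32)); print(' plate',sel.sum(),cc,rr,np.median(w[sel],0))
    A=(w[:,2]>.07)&(w[:,2]<.092)&(np.hypot(*(w[:,:2]-np.array(cc)).T)<.03)
    print(' arbor',A.sum(),w[A].mean(0),'top',w[A][:,2].max(),np.median(w[A&(w[:,2]>.086)],0))
a=cv2.imread('pics/side0.png')[150:310,160:400]; b=cv2.imread('pics/scene0.png')[165:325,190:450]
cv2.imwrite('pics/crop.png',np.vstack([cv2.resize(a,(390*1,260)),cv2.resize(b,(390,240))]))
E
```

```text
scene0 lip [225.42553191 257.5212766 ] [215 249  22  18 188]
 lip ellipse ((225.46405029296875, 257.4955139160156), (16.665246963500977, 21.130903244018555), 82.156005859375)
 lip circ (0.590689480304718, -0.1719810962677002) 0.023264167830348015 [[ 0.59099331 -0.17210395  0.032     ]]
 depth z 0.031580823281235404
 knob [410.33858268 193.07086614] [403 188  15  11 127] top z [0.11613185 0.1182298  0.1202014 ] [0.64308653 0.2243301  0.11641856] [[0.63710328 0.2291284  0.108     ]]
 plate 2529 (0.5988681316375732, 0.18689057230949402) 0.10808737576007843 [0.60227991 0.16722135 0.04533371]
 arbor 102 [0.58557467 0.17328374 0.08153523] top 0.08961068763982638 [0.5815817  0.17459512 0.08791272]
side0 lip [327.0304878  264.40243902] [317 257  21  16 164]
 lip ellipse ((327.1407165527344, 264.3452453613281), (15.297646522521973, 20.6062068939209), 97.75447082519531)
 lip circ (0.5914225578308105, -0.1688317209482193) 0.02286556176841259 [[ 0.59095156 -0.16907327  0.032     ]]
 depth z 0.03257745714415694Traceback (most recent call last):
  File "<stdin>", line 12, in <module>
  File "<stdin>", line 4, in blob
ValueError: min() iterable argument is empty
```

```bash
cat >> h.py <<'E'
def cloud(t):
    cal,p,d=load(t); ys,xs=np.nonzero(d>0); k,di,V=cal; o,D=ray(cal,np.c_[xs,ys]); return o+D*d[ys,xs][:,None],p[ys,xs].astype(int),np.c_[xs,ys]
def circfit(w):
    A=np.c_[2*w[:,:2],np.ones(len(w))]; x=np.linalg.lstsq(A,(w[:,:2]**2).sum(1),rcond=None)[0]; return x[:2],np.sqrt(x[2]+x[0]**2+x[1]**2)
E
python3 - <<'E'
from h import *
for t in('scene0','side0'):
    w,c,px=cloud(t); print(t)
    red=(c[:,0]>90)&(c[:,0]>2*c[:,1])&(c[:,0]>2*c[:,2]); near=np.hypot(w[:,0]-.64,w[:,1]-.225)<.05
    k=w[red&near]; kt=k[k[:,2]>.113]; print(' knob',len(k),k.mean(0),len(kt),kt.mean(0),kt.max(0)-kt.min(0))
    A=(np.hypot(w[:,0]-.583,w[:,1]-.174)<.03); a=w[A&(w[:,2]>.085)]; print(' arbortop',len(a),a.mean(0))
    a=w[A&(w[:,2]>.06)&(w[:,2]<.078)]; print(' arborshaft',len(a),circfit(a))
    # objects on bench
    m=np.zeros((420,560),np.uint8); s=(w[:,2]>.012)&(w[:,2]<.06)&(w[:,0]>.35)&(w[:,0]<.85)&(abs(w[:,1]+.15)<.24)&(w[:,1]<.06); m[px[s,1],px[s,0]]=1
    n,l,st,ce=cv2.connectedComponentsWithStats(m); lab=l[px[:,1],px[:,0]]
    for i in range(1,n):
        if st[i,4]>60: q=w[(lab==i)]; print('  obj',ce[i].round(),st[i,4],((q.max(0)+q.min(0))/2).round(3),q.max(0)[2].round(3),np.median(c[lab==i],0))
a=cv2.imread('pics/side0.png')[150:310,160:400]; b=cv2.imread('pics/scene0.png')[165:325,190:450]
cv2.imwrite('pics/crop.png',np.vstack([cv2.resize(a,(450,300)),cv2.resize(b,(450,277))]))
E
```

```text
scene0
 knob 159 [0.64547493 0.22313066 0.11371982] 115 [0.64316459 0.22403479 0.11626546] [0.02989736 0.03020142 0.00709689]
 arbortop 36 [0.58180693 0.17452926 0.08723473]
 arborshaft 75 (array([0.58055723, 0.17512973]), np.float64(0.0116806864809721))
  obj [210. 210.] 785 [ 0.447 -0.163  0.034] 0.056 [164. 161. 163.]
  obj [268. 230.] 356 [ 0.545 -0.06   0.024] 0.035 [76.  36.5 96. ]
  obj [226. 261.] 400 [ 0.592 -0.173  0.024] 0.036 [72.  69.  69.5]
  obj [293. 267.] 405 [ 0.662 -0.051  0.024] 0.035 [ 88. 113. 155.]
  obj [158. 290.] 369 [ 0.604 -0.322  0.016] 0.02 [123. 125. 125.]
  obj [256. 301.] 447 [ 0.71  -0.149  0.023] 0.035 [180. 137. 151.]
  obj [364. 325.] 606 [0.831 0.019 0.016] 0.019 [67. 57. 53.]
  obj [162. 358.] 290 [ 0.774 -0.352  0.02 ] 0.029 [104.5 114.5 115. ]
side0
 knob 93 [0.63691677 0.22382735 0.11522465] 70 [0.63866101 0.22479148 0.11738409] [0.02635097 0.02776047 0.00822137]
 arbortop 37 [0.578427   0.17695326 0.08824711]
 arborshaft 58 (array([0.57851961, 0.17701366]), np.float64(0.010980838923967125))
  obj [336. 180.] 270 [0.83  0.018 0.016] 0.021 [75. 65. 59.]
  obj [309. 223.] 339 [ 0.66  -0.048  0.024] 0.036 [115. 117. 142.]
  obj [355. 235.] 365 [ 0.71  -0.146  0.024] 0.037 [161. 124. 132.]
  obj [275. 250.] 381 [ 0.547 -0.057  0.025] 0.037 [130. 115. 137.]
  obj [438. 279.] 188 [ 0.774 -0.352  0.021] 0.029 [118. 116. 113.]
  obj [327. 268.] 400 [ 0.589 -0.17   0.024] 0.036 [116.  111.5 111.5]
  obj [274. 300.] 1055 [ 0.443 -0.162  0.034] 0.057 [193. 184. 183.]
  obj [385. 308.] 360 [ 0.604 -0.32   0.017] 0.022 [123.5 119.  119.5]
```

View pics/crop.png

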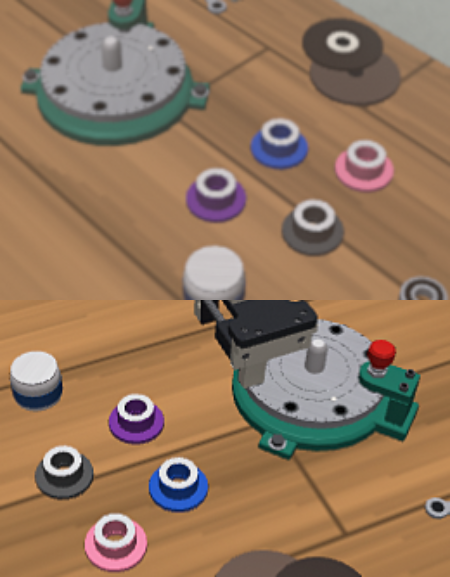

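The dark grey housing is confirmed in the crop: upper panel (313,225), lower panel (63,470). The other three are purple, blue and pink. Two views agree on it at about (0.591, -0.171), with its lip at z = 0.032. Next I'll move the wrist camera over it.

>>> carry_out --deltas '[[1, [40, 34, 0], [0, 0, 0]], [1, [80, 67, 0], [0, 0, 0]], [1, [100, 84, 0], [0, 0, 0]], [1, [100, 84, 0], [0, 0, 0]], [1, [100, 84, 0], [0, 0, 0]], [1, [100, 84, 0], [0, 0, 0]]]' --squeeze 30

```text
time_s: 0.75
tcp_pos: [0.5914, -0.0997, 0.2265]
eef_rot: [-180.0, 0.0, -90.0]
contact_force: [-1.2, 0.0, -0.0]
gripper_width: 0.0876
gripper_force: 0.0
```

```bash
python3 - <<'E'
from h import *
s=r.get_state(); print(s['tcp_pos'],s['eef_rot'],s['time_s'])
cal,p,d=snap('wrist','w1'); w,c,px=cloud('w1')
o=-cal[2][:3,:3].T@cal[2][:3,3]; print(o,cal[2][2,:3])
q=(np.hypot(w[:,0]-.591,w[:,1]+.171)<.045)
t=w[q&(w[:,2]>.028)&(c.min(1)>130)]; print('lip',len(t),t.mean(0),(t.max(0)+t.min(0))/2,np.ptp(t,0))
f=w[q&(w[:,2]>.003)]; print('flange',(f.max(0)+f.min(0))/2,np.ptp(f,0),np.percentile(f[:,2],[50,99]))
m=np.zeros((420,560),np.uint8); i=q&(c.min(1)>130)&(w[:,2]>.026); m[px[i,1],px[i,0]]=255
cn=max(cv2.findContours(m,0,1)[0],key=len).reshape(-1,2); print('lip contour fit',circfit(onz(cal,cn,.032)))
# bore inner contour
m2=np.zeros_like(m); cv2.drawContours(m2,[cn.reshape(-1,1,2)],-1,255,-1); 
E
```

```text
[ 0.59138802 -0.09969924  0.22647883] [-1.79995396e+02  2.86866997e-03 -8.99935671e+01] 0.75
[ 0.59255577 -0.17042533  0.38527935] [-1.91159952e-04  2.61183533e-01 -9.65289141e-01]
lip 927 [ 0.5922881  -0.17078772  0.03242554] [ 0.59229913 -0.17019851  0.03166264] [0.04455891 0.04645222 0.00726463]
flange [ 0.59240616 -0.17024188  0.17421384] [0.07063795 0.08848096 0.3423842 ] [0.31021378 0.34502258]
lip contour fit (array([ 0.59230734, -0.17061553]), np.float64(0.022631282078906342))
```

View pics/w1.png

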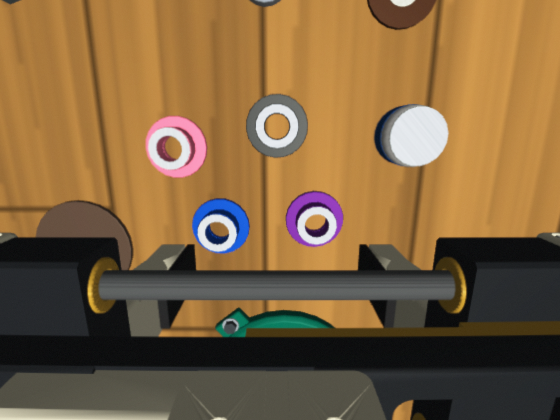

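Wrist view: the dark housing is at (277,125), giving (0.592, -0.171) at lip height 0.032, consistent with the other views. The purple (315,220), pink (175,147) and tin (412,135) stay clear of the fingers. Descending now.

>>> carry_out --deltas '[[1, [30, 0, 30], [0, 0, 0]], [1, [71, 0, 60], [0, 0, 0]], [1, [71, 0, 105], [0, 0, 0]], [1, [71, 0, 150], [0, 0, 0]], [1, [71, 0, 180], [0, 0, 0]], [1, [71, 0, 200], [0, 0, 0]], [1, [71, 0, 210], [0, 0, 0]], [1, [71, 0, 216], [0, 0, 0]], [1, [71, 0, 216], [0, 0, 0]], [1, [71, 0, 216], [0, 0, 0]], [1, [71, 0, 216], [0, 0, 0]]]'

```text
time_s: 1.9
tcp_pos: [0.5919, -0.171, 0.0118]
eef_rot: [-179.9, -0.0, -90.0]
contact_force: [-0.6, 0.7, 0.5]
gripper_width: 0.0875
gripper_force: 0.0
```

>>> carry_out --deltas '[[0, [0, 0, 0], [0, 0, 0]], [0, [0, 0, 0], [0, 0, 0]], [0, [0, 0, 0], [0, 0, 0]], [0, [0, 0, 0], [0, 0, 0]], [0, [0, 0, 0], [0, 0, 0]], [0, [0, 0, 0], [0, 0, 0]], [0, [0, 0, 0], [0, 0, 0]], [0, [0, 0, 0], [0, 0, 0]]]' --squeeze 35

```text
time_s: 2.7
tcp_pos: [0.5911, -0.171, 0.0106]
eef_rot: [-180.0, -0.0, -90.0]
contact_force: [0.4, -0.5, 0.3]
gripper_width: 0.0466
gripper_force: 35.0
```

>>> carry_out --deltas '[[0, [0, 0, -5], [0, 0, 0]], [0, [0, 0, -20], [0, 0, 0]], [0, [0, 0, -50], [0, 0, 0]], [0, [0, 0, -90], [0, 0, 0]], [0, [0, 0, -130], [0, 0, 0]], [0, [0, 0, -160], [0, 0, 0]], [0, [0, 0, -170], [0, 0, 0]], [0, [0, 0, -170], [0, 0, 0]], [0, [0, 0, -170], [0, 0, 0]]]'

```text
time_s: 3.6
tcp_pos: [0.5897, -0.1707, 0.1784]
eef_rot: [179.8, 0.0, -90.0]
contact_force: [-1.6, -0.2, -5.9]
gripper_width: 0.0471
gripper_force: 35.0
```

```bash
python3 - <<'E'
from h import *
s=r.get_state(); print(s['tcp_pos'],s['eef_rot'],s['gripper_width'],s['contact_force'],s['moment'])
T=s['tcp_pos']
for n in('scene','side'):
    cal,p,d=snap(n,n+'1'); w,c,px=cloud(n+'1')
    q=(np.hypot(w[:,0]-T[0],w[:,1]-T[1])<.06)&(w[:,2]>T[2]-.05)&(w[:,2]<T[2]+.03)
    print(n,np.percentile(w[q][:,2],[0,1,2,5]))
a=cv2.imread('pics/side1.png');b=cv2.imread('pics/scene1.png')
def cr(im,cal):
    u,_=cv2.projectPoints(T.reshape(1,3),cv2.Rodrigues(cal[2][:3,:3])[0],cal[2][:3,3],cal[0],cal[1]); u,v=u.ravel().astype(int); u=min(max(u,80),480);v=min(max(v,80),340)
    return cv2.resize(im[v-80:v+80,u-80:u+80],(400,400),interpolation=2)
cv2.imwrite('pics/crop2.png',np.hstack([cr(a,load('side1')[0]),cr(b,load('scene1')[0])]))
E
```

```text
[ 0.58965382 -0.17070066  0.17842997] [ 1.79825456e+02  4.86243619e-02 -9.00283092e+01] 0.04705982012551784 [-1.58886743 -0.24526144 -5.87909988] [-0.02086648  0.02392874  0.06473545]
scene [0.16743051 0.167818   0.16844483 0.16922301]
side [0.16805036 0.16965283 0.17010369 0.17183822]
```

View pics/crop2.png

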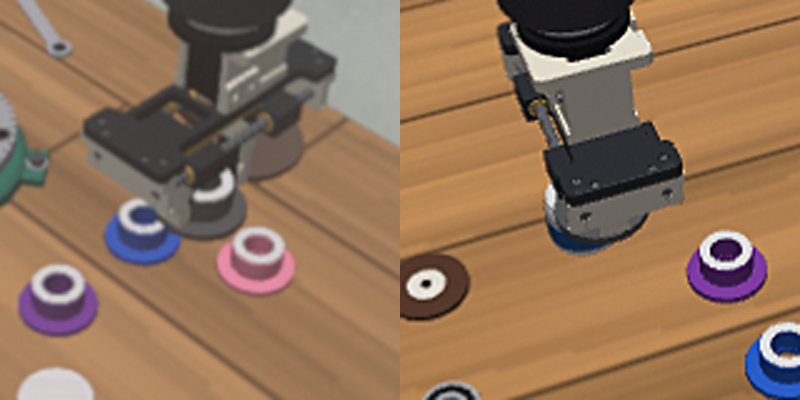

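The housing is held level (left crop, about (205,205)), with its underside about 11 mm below the TCP. Next I'll view the fixture with the wrist camera.

>>> carry_out --deltas '[[0, [-20, 0, 0], [0, 0, 0]], [0, [-60, -2, 0], [0, 0, 0]], [0, [-105, -5, 0], [0, 0, 0]], [0, [-150, -8, 0], [0, 0, 0]], [0, [-195, -10, 0], [0, 0, 0]], [0, [-240, -12, 0], [0, 0, 0]], [0, [-285, -14, 0], [0, 0, 0]], [0, [-330, -16, 0], [0, 0, 0]], [0, [-375, -18, 0], [0, 0, 0]], [0, [-420, -19, 0], [0, 0, 0]], [0, [-450, -19, 0], [0, 0, 0]], [0, [-461, -19, 0], [0, 0, 0]]]'

```text
time_s: 4.9
tcp_pos: [0.609, 0.2928, 0.1779]
eef_rot: [179.9, -0.1, -89.9]
contact_force: [0.9, -1.0, -4.8]
gripper_width: 0.0469
gripper_force: 35.0
```

>>> carry_out --deltas '[[0, [0, 0, 0], [0, 0, 0]], [0, [0, 0, 0], [0, 0, 0]], [0, [0, 0, 0], [0, 0, 0]], [0, [0, 0, 0], [0, 0, 0]]]'

```text
time_s: 5.3
tcp_pos: [0.6101, 0.2888, 0.1805]
eef_rot: [180.0, -0.0, -90.1]
contact_force: [1.2, -0.6, -4.0]
gripper_width: 0.0467
gripper_force: 35.0
```

```bash
python3 - <<'E'
from h import *
s=r.get_state(); print(s['tcp_pos'],s['eef_rot'],s['gripper_width'])
cal,p,d=snap('wrist','w2'); w,c,px=cloud('w2')
red=(c[:,0]>90)&(c[:,0]>2*c[:,1])&(c[:,0]>2*c[:,2])&(w[:,2]<.13)
def outl(i,z,tag):
    m=np.zeros((420,560),np.uint8); m[px[i,1],px[i,0]]=255
    cs=cv2.findContours(m,0,1)[0]
    if not cs: print(tag,'none');return
    cn=max(cs,key=len).reshape(-1,2); print(tag,i.sum(),cn.mean(0),circfit(onz(cal,cn,z)),np.median(w[i],0))
outl(red,.109,'knob 33mm rim')
nA=np.hypot(w[:,0]-.5795,w[:,1]-.1758)
outl((nA<.02)&(w[:,2]>.084)&(w[:,2]<.1),.088,'arbor top')
pl=(abs(w[:,2]-.046)<.005)&(nA<.11)&(nA>.03); print('plate z',np.median(w[pl][:,2]))
# index holes: dark blobs on plate
hm=np.zeros((420,560),np.uint8); i=(nA<.1)&(c.max(1)<60)&(w[:,2]<.055); hm[px[i,1],px[i,0]]=255
n,l,st,ce=cv2.connectedComponentsWithStats(hm)
H=[]
for k in range(1,n):
    if 30<st[k,4]<800:
        a=onz(cal,[ce[k]],.046)[0]; print(' hole?',ce[k].round(1),st[k,4],a[:2].round(4)); 
E
```

```text
[0.61006818 0.28881052 0.18047825] [ 1.79985603e+02 -1.21541307e-02 -9.00713430e+01] 0.04665073175290299
knob 33mm rim 1698 [230.18320611 139.36641221] (array([0.64396696, 0.22732224]), np.float64(0.01607605316173693)) [0.64280412 0.22647409 0.11732666]
arbor top 677 [315.87628866  68.64948454] (array([0.58191808, 0.17726683]), np.float64(0.010117792178445427)) [0.58195463 0.17732774 0.08795236]
plate z 0.04667575652119746
 hole? [250.1   1.6] 53 [0.6323 0.1187]
 hole? [386.7  11.2] 221 [0.5195 0.1256]
 hole? [217.3  66.9] 203 [0.6616 0.1685]
 hole? [401.7  86.5] 193 [0.5017 0.1844]
 hole? [364.4 149.5] 159 [0.5307 0.2387]
 hole? [299.6 169. ] 159 [0.5897 0.2564]
```

View pics/w2.png

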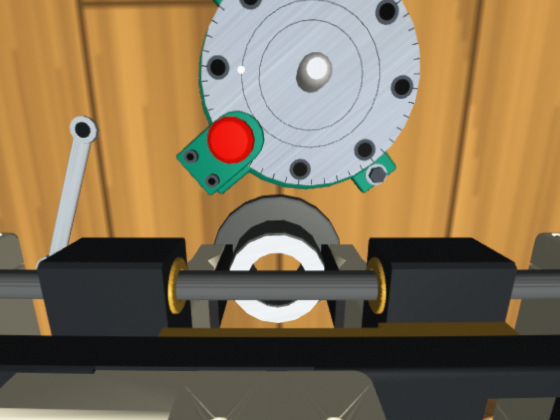

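```bash
cat > lip.py <<'E'
from h import *
from scipy.optimize import least_squares
def lip(tag,T,off):
    cal,p,d=load(tag); q=p.astype(int); z=T[2]+off
    m=((q.min(2)>165)&(np.ptp(q,2)<30)).astype(np.uint8); m[:225]=0; m[330:]=0; m[:,:215]=0; m[:,345:]=0
    e=np.concatenate([x.reshape(-1,2) for x in cv2.findContours(m,cv2.RETR_LIST,cv2.CHAIN_APPROX_NONE)[0]])
    w=onz(cal,e,z)[:,:2]-T[:2]; c=np.zeros(2)
    for thr in(.006,.003,.002,.0015,.0015,.0015):
        rr=np.hypot(*(w-c).T); k=np.where(abs(rr-.023)<abs(rr-.0143),.023,.0143); s=abs(rr-k)<thr
        c=least_squares(lambda c:np.hypot(*(w[s]-c).T)-k[s],c,loss='soft_l1',f_scale=.0005).x
    return c,s.sum(),np.std(np.hypot(*(w[s]-c).T)-k[s])
E
python3 - <<'E'
from lip import *
T=np.array([.6101,.2888,.1797])
for o in(.019,.021,.023): print(o,lip('w2',T,o))
from plant import r; s=r.get_state(); print(s['tcp_pos'],s['eef_rot'])
E
```

```text
0.019 (array([0.00101845, 0.00178531]), np.int64(322), np.float64(0.00036733191003742463))
0.021 (array([0.00101221, 0.00080019]), np.int64(322), np.float64(0.00039201321822841345))
0.023 (array([ 0.00100474, -0.00017304]), np.int64(322), np.float64(0.0004406451837644067))
[0.61014198 0.28892114 0.18066738] [-1.79999290e+02 -1.88197626e-03 -9.00695724e+01]
```

>>> carry_out --deltas '[[0, [15, 5, 0], [0, 0, 0.12]], [0, [35, 10, 0], [0, 0, 0.26]], [0, [55, 15, 0], [0, 0, 0.4]], [0, [75, 20, 0], [0, 0, 0.54]], [0, [95, 25, 0], [0, 0, 0.68]], [0, [108, 28, 0], [0, 0, 0.8]], [0, [113.7, 29.2, 0], [0, 0, 0.887]], [0, [113.7, 29.2, 20], [0, 0, 0.887]], [0, [113.7, 29.2, 45], [0, 0, 0.887]], [0, [113.7, 29.2, 60], [0, 0, 0.887]], [0, [113.7, 29.2, 60], [0, 0, 0.887]], [0, [113.7, 29.2, 60], [0, 0, 0.887]]]'

```text
time_s: 6.55
tcp_pos: [0.5811, 0.1759, 0.1212]
eef_rot: [-180.0, 0.0, -140.8]
contact_force: [0.4, 0.9, -4.7]
gripper_width: 0.047
gripper_force: 35.0
```

```bash
python3 - <<'E'
from lip import *
s=r.get_state(); print(s['tcp_pos'],s['eef_rot'],s['gripper_width'],s['contact_force'])
T=s['tcp_pos']; cal,p,d=snap('wrist','w3'); s=r.get_state(); print(s['tcp_pos'],s['contact_force'])
for o in(.021,): print(lip('w3',np.array([.5808,.1763,.121]),o))
for n in('scene','side'):
    cal,p,d=snap(n,n+'3')
def cr(t):
    cal=load(t)[0]; im=cv2.imread(f'pics/{t}.png')
    u,_=cv2.projectPoints(np.array([[.581,.176,.11]]),cv2.Rodrigues(cal[2][:3,:3])[0],cal[2][:3,3],cal[0],cal[1]); u,v=u.ravel().astype(int)
    u=min(max(u,80),480);v=min(max(v,80),340); return cv2.resize(im[v-80:v+80,u-80:u+80],(400,400),interpolation=2)
cv2.imwrite('pics/crop3.png',np.hstack([cr('side3'),cr('scene3')]))
E
```

```text
[0.58114889 0.17592887 0.12118268] [-1.79974309e+02  1.36065335e-02 -1.40834338e+02] 0.04695846939583176 [ 0.43551043  0.87505724 -4.67916166]
[0.5815681  0.17628759 0.12176517] [-2.30894158e-01 -3.23586652e-04 -4.04115158e+00]
(array([ 0.00246763, -0.00021316]), np.int64(282), np.float64(0.00047143653200596445))
```

View pics/crop3.png

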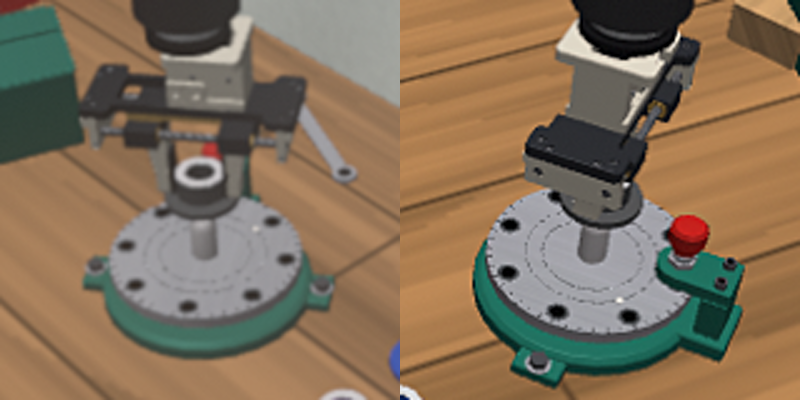

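The housing hangs concentric over the arbor (side crop (205,240), scene crop (592,240)). Next I'll lower it onto the shaft.

>>> carry_out --deltas '[[0, [0, 0, 8], [0, 0, 0]], [0, [0, 0, 16], [0, 0, 0]], [0, [0, 0, 22], [0, 0, 0]], [0, [0, 0, 26], [0, 0, 0]], [0, [0, 0, 30], [0, 0, 0]], [0, [0, 0, 33], [0, 0, 0]], [0, [0, 0, 36], [0, 0, 0]], [0, [0, 0, 36], [0, 0, 0]], [0, [0, 0, 36], [0, 0, 0]]]'

```text
time_s: 7.6
tcp_pos: [0.5809, 0.1763, 0.0847]
eef_rot: [-180.0, 0.0, -140.8]
contact_force: [0.1, -0.1, -4.3]
gripper_width: 0.0467
gripper_force: 35.0
```

>>> carry_out --deltas '[[0, [0, 0, 4], [0, 0, 0]], [0, [0, 0, 8], [0, 0, 0]], [0, [0, 0, 12], [0, 0, 0]], [0, [0, 0, 16], [0, 0, 0]], [0, [0, 0, 20], [0, 0, 0]], [0, [0, 0, 23], [0, 0, 0]], [0, [0, 0, 25], [0, 0, 0]], [0, [0, 0, 26], [0, 0, 0]], [0, [0, 0, 26], [0, 0, 0]], [0, [0, 0, 26], [0, 0, 0]]]'

```text
time_s: 8.6
tcp_pos: [0.5809, 0.1763, 0.0587]
eef_rot: [-180.0, 0.0, -140.8]
contact_force: [-1.0, 1.6, -4.4]
gripper_width: 0.0467
gripper_force: 35.0
```

>>> carry_out --deltas '[[0, [0, 0, 0.5], [0, 0, 0]], [0, [0, 0, 1], [0, 0, 0]], [0, [0, 0, 1.5], [0, 0, 0]], [0, [0, 0, 1.5], [0, 0, 0]], [0, [0, 0, 1.5], [0, 0, 0]]]'

```text
time_s: 9.1
tcp_pos: [0.5808, 0.1763, 0.0571]
eef_rot: [-180.0, 0.0, -140.8]
contact_force: [-0.0, 0.1, -4.7]
gripper_width: 0.0471
gripper_force: 35.0
```

>>> carry_out --deltas '[[0, [0, 0, 0.5], [0, 0, 0]], [0, [0, 0, 0.5], [0, 0, 0]], [0, [0, 0, 0.5], [0, 0, 0]]]'

```text
time_s: 9.4
tcp_pos: [0.5809, 0.1763, 0.0566]
eef_rot: [-180.0, 0.0, -140.8]
contact_force: [-0.6, 0.3, -4.4]
gripper_width: 0.0469
gripper_force: 35.0
```

>>> carry_out --deltas '[[0, [0, 0, 0.5], [0, 0, 0]], [0, [0, 0, 0.5], [0, 0, 0]], [0, [0, 0, 0.5], [0, 0, 0]]]'

```text
time_s: 9.7
tcp_pos: [0.5809, 0.1763, 0.0565]
eef_rot: [-180.0, 0.0, -140.8]
contact_force: [-2.4, -0.0, 2.9]
gripper_width: 0.047
gripper_force: 35.0
```

>>> carry_out --deltas '[[0, [0, 0, 0.5], [0, 0, 0]], [0, [0, 0, 0.5], [0, 0, 0]], [0, [0, 0, 0.5], [0, 0, 0]]]'

```text
time_s: 10.0
tcp_pos: [0.5809, 0.1763, 0.0565]
eef_rot: [-180.0, 0.0, -140.8]
contact_force: [-4.9, -0.4, 8.4]
gripper_width: 0.0472
gripper_force: 35.0
```

Contact is felt at the right height: TCP stopped at 0.0565 and the force turned upward. The housing is seated, so I'll release it and retreat.

>>> carry_out --deltas '[[0.7, [0, 0, 0], [0, 0, 0]], [0.9, [0, 0, 0], [0, 0, 0]], [0.9, [0, 0, 0], [0, 0, 0]], [0.9, [0, 0, 0], [0, 0, 0]], [0.9, [0, 0, 0], [0, 0, 0]], [0.9, [0, 0, 0], [0, 0, 0]]]'

```text
time_s: 10.6
tcp_pos: [0.5808, 0.1763, 0.0555]
eef_rot: [-180.0, -0.0, -140.8]
contact_force: [0.0, -0.7, -0.4]
gripper_width: 0.0785
gripper_force: 0.0
```

>>> carry_out --deltas '[[0.9, [0, 0, -10], [0, 0, 0]], [0.9, [0, 0, -30], [0, 0, 0]], [0.9, [0, 0, -60], [0, 0, 0]], [0.9, [0, 0, -90], [0, 0, 0]], [0.9, [0, 0, -115], [0, 0, 0]], [0.9, [0, 0, -120], [0, 0, 0]], [0.9, [0, 0, -120], [0, 0, 0]], [0.9, [0, 0, -120], [0, 0, 0]]]'

```text
time_s: 11.4
tcp_pos: [0.5803, 0.1761, 0.175]
eef_rot: [180.0, -0.0, -140.8]
contact_force: [-0.4, -0.2, -0.2]
gripper_width: 0.079
gripper_force: 0.0
```

```bash
python3 - <<'E'
from h import *
s=r.get_state(); print(s['tcp_pos'],s['eef_rot'],s['gripper_width'],s['contact_force'])
for n in('scene','side'):
    snap(n,n+'4'); w,c,px=cloud(n+'4'); h=np.hypot(w[:,0]-.5808,w[:,1]-.1763)
    f=w[(h<.034)&(h>.027)&(w[:,2]<.09)]; l=w[(h<.0225)&(h>.0155)&(w[:,2]<.09)&(w[:,2]>.07)]
    print(n,'flange z',np.percentile(f[:,2],[10,50,90]),'lip z',len(l),np.median(l,0))
    red=(c[:,0]>90)&(c[:,0]>2*c[:,1])&(c[:,0]>2*c[:,2])&(w[:,2]<.13)&(np.hypot(w[:,0]-.643,w[:,1]-.227)<.04)
    k=w[red&(w[:,2]>.113)]; print(' knob',len(k),k.mean(0) if len(k) else '')
a=[cv2.imread(f'pics/{n}4.png') for n in('side','scene')]
cv2.imwrite('pics/crop4.png',np.hstack([cv2.resize(a[0][90:250,140:300],(400,400)),cv2.resize(a[1][120:280,300:460],(400,400))]))
E
```

```text
[0.58025132 0.17606034 0.17503509] [ 1.79976564e+02 -4.47117882e-02 -1.40833519e+02] 0.07896897683010733 [-0.35346025 -0.19698234 -0.22112247]
scene flange z [0.05087044 0.05312528 0.05515064] lip z 125 [0.58569493 0.17180798 0.07720936]
 knob 116 [0.6430598  0.22411193 0.11606264]
side flange z [0.04681312 0.05448777 0.05661314] lip z 114 [0.57463253 0.16583924 0.07853129]
 knob 72 [0.63822056 0.22495865 0.11734103]
```

View pics/crop4.png

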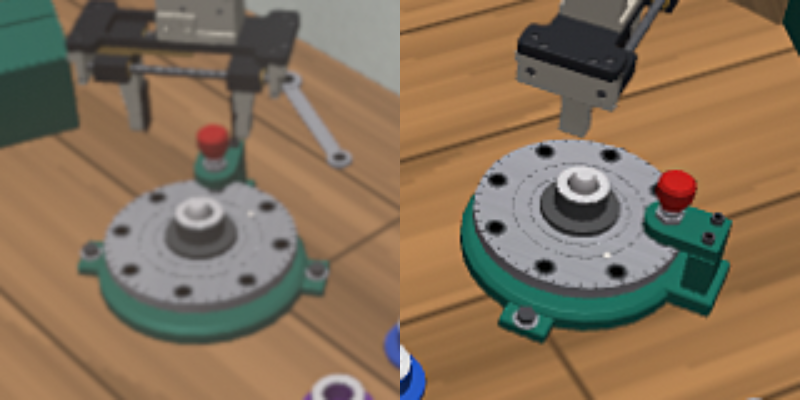

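The housing sits flat: flange top at 0.054, lip at 0.078, and the knob is still home at 0.117. In the crops the housing is at (200,225) and (582,200), the knob at (213,140) and (677,190). Next, the knob: 80 mm along tool -x.

>>> carry_out --deltas '[[0.9, [-25, 0, 0], [0, 0, 0]], [0.9, [-55, 0, 0], [0, 0, 0]], [0.9, [-75, 0, 0], [0, 0, 0]], [0.9, [-80, 0, 0], [0, 0, 0]], [0.9, [-80, 0, 0], [0, 0, 0]], [0.9, [-80, 0, 25], [0, 0, 0]], [0.9, [-80, 0, 50], [0, 0, 0]], [0.9, [-80, 0, 70], [0, 0, 0]], [0.9, [-80, 0, 82], [0, 0, 0]], [0.9, [-80, 0, 88.5], [0, 0, 0]], [0.9, [-80, 0, 88.5], [0, 0, 0]], [0.9, [-80, 0, 88.5], [0, 0, 0]]]'

```text
time_s: 12.7
tcp_pos: [0.6432, 0.227, 0.088]
eef_rot: [-180.0, 0.1, -140.8]
contact_force: [-0.3, 0.1, 0.6]
gripper_width: 0.0786
gripper_force: 0.0
```

>>> carry_out --deltas '[[0, [0, 0, 0], [0, 0, 0]], [0, [0, 0, 0], [0, 0, 0]], [0, [0, 0, 0], [0, 0, 0]], [0, [0, 0, 0], [0, 0, 0]], [0, [0, 0, 0], [0, 0, 0]], [0, [0, 0, 0], [0, 0, 0]], [0, [0, 0, 0], [0, 0, 0]], [0, [0, 0, 0], [0, 0, 0]], [0, [0, 0, 0], [0, 0, 0]]]' --squeeze 25

```text
time_s: 13.6
tcp_pos: [0.6422, 0.2275, 0.0871]
eef_rot: [180.0, -0.0, -140.8]
contact_force: [-4.7, 4.6, 1.6]
gripper_width: 0.0323
gripper_force: 25.0
```

>>> carry_out --deltas '[[0, [0, 0.5, 0], [0, 0, 0]], [0, [0, 1, 0], [0, 0, 0]], [0, [0, 1, 0], [0, 0, 0]], [0, [0, 1, 0], [0, 0, 0]]]' --squeeze 55

```text
time_s: 14.0
tcp_pos: [0.6422, 0.2276, 0.0871]
eef_rot: [-180.0, 0.0, -140.8]
contact_force: [-2.3, 0.7, 0.7]
gripper_width: 0.0315
gripper_force: 55.0
```

>>> carry_out --deltas '[[0, [0, 0, -2], [0, 0, 0]], [0, [0, 0, -4], [0, 0, 0]], [0, [0, 0, -6], [0, 0, 0]], [0, [0, 0, -8], [0, 0, 0]], [0, [0, 0, -10], [0, 0, 0]], [0, [0, 0, -12], [0, 0, 0]], [0, [0, 0, -13], [0, 0, 0]], [0, [0, 0, -13], [0, 0, 0]], [0, [0, 0, -13], [0, 0, 0]]]'

```text
time_s: 14.9
tcp_pos: [0.642, 0.2275, 0.0994]
eef_rot: [180.0, -0.0, -140.8]
contact_force: [6.0, 2.3, -16.0]
gripper_width: 0.0314
gripper_force: 55.0
```

>>> carry_out --deltas '[[0, [0, 0, -1], [0, 0, 0]], [0, [0, 0, -2], [0, 0, 0]], [0, [0, 0, -3], [0, 0, 0]], [0, [0, 0, -3.5], [0, 0, 0]], [0, [0, 0, -3.5], [0, 0, 0]], [0, [0, 0, -3.5], [0, 0, 0]]]'

```text
time_s: 15.5
tcp_pos: [0.642, 0.2275, 0.1026]
eef_rot: [180.0, -0.0, -140.8]
contact_force: [6.1, 1.7, -16.5]
gripper_width: 0.0314
gripper_force: 55.0
```

>>> carry_out --deltas '[[0, [0, 0, -0.5], [0, 0, 0]], [0, [0, 0, -1], [0, 0, 0]], [0, [0, 0, -1], [0, 0, 0]], [0, [0, 0, -1], [0, 0, 0]]]'

```text
time_s: 15.9
tcp_pos: [0.642, 0.2275, 0.1032]
eef_rot: [180.0, -0.0, -140.9]
contact_force: [7.2, 2.5, -18.3]
gripper_width: 0.0319
gripper_force: 55.0
```

```bash
python3 - <<'E'
from h import *
s=r.get_state(); print(s['tcp_pos'],s['gripper_width'],s['contact_force'])
for n in('scene','side'):
    snap(n,n+'5'); w,c,px=cloud(n+'5'); h=np.hypot(w[:,0]-.5808,w[:,1]-.1763)
    f=w[(h<.034)&(h>.027)&(w[:,2]<.09)]; print(n,'flange z',np.percentile(f[:,2],[10,50,90]) if len(f) else '')
    red=(c[:,0]>80)&(c[:,0]>2*c[:,1])&(c[:,0]>2*c[:,2])&(np.hypot(w[:,0]-.643,w[:,1]-.227)<.04)&(w[:,2]<.16)
    k=w[red]; print(' knob',len(k),np.percentile(k[:,2],[5,50,95,99]) if len(k) else '')
a=[cv2.imread(f'pics/{n}5.png') for n in('side','scene')]
cv2.imwrite('pics/crop5.png',np.hstack([cv2.resize(a[0][90:250,140:300],(400,400)),cv2.resize(a[1][120:280,320:480],(400,400))]))
E
```

```text
[0.64200191 0.22748369 0.10323901] 0.03185579463462838 [  7.15459432   2.53338923 -18.31212421]
scene flange z [0.05090788 0.05302686 0.05512368]
 knob 0 
side flange z [0.04663735 0.05420523 0.05655557]
 knob 106 [0.12034047 0.13107453 0.13498355 0.13579067]
```

View pics/crop5.png

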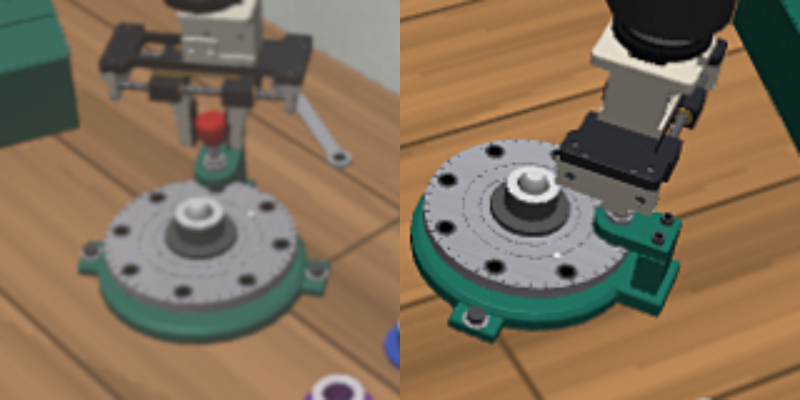

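The knob is up about 16 mm (side crop (212,128)), at its stop, and the housing is undisturbed. I'll add a touch of pull and check that it holds.

>>> carry_out --deltas '[[0, [0, 0, -0.5], [0, 0, 0]], [0, [0, 0, -0.5], [0, 0, 0]], [0, [0, 0, -0.5], [0, 0, 0]], [0, [0, 0, -0.5], [0, 0, 0]], [0, [0, 0, -0.5], [0, 0, 0]], [0, [0, 0, -0.5], [0, 0, 0]], [0, [0, 0, -0.5], [0, 0, 0]], [0, [0, 0, -0.5], [0, 0, 0]], [0, [0, 0, -0.5], [0, 0, 0]], [0, [0, 0, -0.5], [0, 0, 0]]]'

```text
time_s: 17.0
tcp_pos: [0.6419, 0.2275, 0.1032]
eef_rot: [180.0, -0.1, -140.9]
contact_force: [8.2, 2.7, -20.9]
gripper_width: 0.0319
gripper_force: 55.0
```

```bash
python3 - <<'E'
from h import *
_,p,d=snap('side','side6'); w,c,px=cloud('side6')
red=(c[:,0]>80)&(c[:,0]>2*c[:,1])&(c[:,0]>2*c[:,2])&(np.hypot(w[:,0]-.643,w[:,1]-.227)<.04)&(w[:,2]<.16)
z=np.percentile(w[red][:,2],[50,95]); print(z)
if z[0]>.128: print(r.close_job())
E
```

```text
[0.13112891 0.1348403 ]
the job is handed in; nothing more can be done
None
```

The housing is seated flat on the index plate over the arbor, flange down, and released. The gripper is holding the red knob drawn about 16 mm, against its stop, so the pin is clear of its hole; the job was handed in at about 17 s.

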